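Loosen the lens retaining ring by two full turns

TASK

On the repair counter, loosen the knurled brass retaining ring of the large standing lens by rolling a fingertip along its rim, anticlockwise as seen from above: bring its white dot round to the white index line, then give it two more full turns and leave it with the dot at the line again. Use only the outside of the fingers on the rim, with moderate pressure, and keep off the glass. Leave the lens with the dark ring and everything else on the counter where it is, picking nothing up.

Things in the scene. Friction and masses are not known exactly. Their poses are not given: they have to be found in the camera images.
- brass_ring (a joint): Angle (rad) of the brass ring to be loosened, about its vertical axis; grows anticlockwise seen from above, unwrapped (a full turn adds 6.283). 0: its white dot first stands at the index line; it starts at -1.3 to -0.3 (dot clockwise of the line); two turns past the line is 12.566. Stops at -1.6 and 19. Turns with light friction (1 N at the rim), stays where left, does not rise.
- brass_center (a point): Centre of the brass ring, on its axis, half-way up its rim (111 mm above the counter). The ring is 22 mm tall (100 to 122 mm above the counter) and 98 mm across, too wide to grip: 24 upright ridges 4 mm high on a core 90 mm across. Free space below the rim down to the fixed flange, 86 mm above the counter.
- brass_dot (a point): White dot (11 mm across) on the black-faced top of the brass ring, 38 mm from the ring's axis; it turns with the ring.
- brass_line (a point): White index line (18 mm long, radial, 5 mm wide) on the black fixed flange below the brass ring, 25 mm below the ring's centre and 59.5 mm from its axis; it does not turn.
- brass_lens: The large grey lens with the brass ring, standing nose up in a stand fixed to the counter (foot 150 mm across; black flange 140 mm across, 78 to 86 mm high); origin under its centre on the counter; its x axis points to its index line. Carries the ring and the glass.
- brass_glass: The bulging glass front of the brass-ringed lens, 64 mm across, its crown 127 mm above the counter; origin at the centre of its underside.
- black_lens: A second lens and stand of the same shape and sizes with a dark steel ring: to be left alone; origin under its centre on the counter. Fixed.
- black_dot (a point): White dot on the dark ring of the second lens, 38 mm from that ring's axis; the dark ring would turn if brushed.
- cap: black plastic lens cap, disc 60 mm across, 10 mm high, lying between or near the two lenses; origin under its centre; loose, to be left alone.
- camera: black and silver camera body, 125 x 60 x 91 mm, standing on the far part of the counter; origin under its centre; loose, to be left alone.
- brush: cleaning brush, 160 mm long, lying; loose, to be left alone.
- jar: amber glass jar with black cap, 56 mm across, 65 mm high; origin under its centre; loose, to be left alone.
- mug: blue mug, 80 mm across, 90 mm high; origin under its centre; loose, to be left alone.
- screwdriver: screwdriver, 170 mm long, lying; loose, to be left alone.
- spare: loose spare brass ring, 72 mm across and 12 mm high, lying flat on the counter between the lenses: not the ring to be turned; loose, to be left alone.

How it is judged:
On the way, in this order (a step that is already met when the one before it is completed fails the run):
1. the dot has come round to the index line (value of joint brass_ring above -0.15 rad), for 0.1 s.
2. one full turn past the line (value of joint brass_ring above 6.133 rad), for 0.1 s.
At the end, for the whole second after the job is handed in: The brass ring rests two full turns past the index line, its dot within 0.4 rad (23 degrees) of the line; the dark ring's dot is within 12 mm and every loose thing within 15 mm of where it began (value of joint brass_ring between 12.166 and 12.966 rad and velocity of joint brass_ring between -0.05 and 0.05 rad/s and distance of black_dot from where it was at the start of the episode below 0.012 m and distance of each of cap, camera, brush, jar, mug, screwdriver, spare from where it was at the start of the episode below 0.015 m); the robot touches nothing.
It fails at once if the glass front is touched (contact force between the arm and brass_glass above 1 N).
It fails at once if the glass front is touched by the fingers (contact force between the fingers and brass_glass above 1 N).
It fails at once if the brass-ringed lens is pushed hard (over 50 N) (contact force between the fingers and brass_lens above 50 N).
It fails at once if the dark ring of the other lens is turned (its dot moves over 12 mm) (distance of black_dot from where it was at the start of the episode above 0.012 m).
It fails at once if a loose thing on the counter is lifted, carried or pushed (moved over 15 mm) (distance of any of cap, camera, brush, jar, mug, screwdriver, spare from where it was at the start of the episode above 0.015 m).
It also fails if it takes over 56 s, if anything falls off the work surface, if the arm or the gripper's body presses on something with over 40 N, if the wrist force passes 120 N, or if a joint passes its speed limit or range.

ROBOT

A 6-joint arm with a two-finger parallel gripper is mounted at the origin on the work surface. World frame = base frame: x ahead of the robot, y to its left, z up, the work surface at z = 0. Lengths are in m, angles in rad, forces in N, time in s.
With the tool pointing down it reaches from about 0.3 to 0.875 m from the base axis. Payload 4.2 kg.
Tool frame: the origin (TCP) lies at the very end of the fingers, on their centre line; the grasp point (between the pads) lies 19 mm behind it; y points along the fingers, x is the direction in which the jaws open and shut, and the axes are right-handed (so a half turn about y gives the same grasp; the last joint's range is limited). The gripper opens to 85 mm and grips with 20 to 120 N. Pads are 22 mm wide; open, the fingers measure 114 mm over their backs; the gripper's body (76 mm by 85 mm) begins 54 mm behind the grasp point. The pads swing forward as they close: fully open they stand 13 mm farther back than shut.
Start: joints at [1.147, 0.32, 1.565, -0, 1.257, -0.02], TCP at [0.226, 0.529, 0.231] pointing down, gripper open.
Joint ranges: [-3.11, 3.11], [-0.84, 2.01], [0.21, 2.61], [-1.34, 4.49], [0.05, 2.63], [-2.56, 2.56]. Speed limits (rad/s): [2.57, 2.57, 3.14, 3.14, 3.14, 3.14].

INTERFACE

Orientations are given as a unit quaternion [x, y, z, w].
In Python, from bench import robot, vision gives the robot as it stands. The module is installed in compiled form; this text tells all that it offers.
- The arm moves only by the shell command python3 -m creep 'ROWS' [FORCE]. ROWS is JSON, a list of rows, each an object of numbers: "x", "y", "z": the shift along the world's x, y, z in cm; "wx", "wy", "wz": the turn, a rotation vector about the world's x, y, z in degrees; "fingers": the finger opening in cm, from 0 to 8.54. A call has 1 to 20 rows; each row shifts and turns the commanded pose from where the row before left it; what a row does not reach is not made up. A row lasts 1/10 s, in which the tool goes at most 50 mm and 8.59 degrees, less where a joint would pass 70% of its speed; a pose out of reach is approached as far as the arm can. A call is refused whole if a number of a shift passes 5 or a number of a turn 8.59, either way. A call with a gripper value outside its range is refused whole. The fingers move at their own pace and stop on an object; FORCE is the grip in N (left out, the last holds). Time passes only in rows, so rows that do not move let the fingers close. It gives the time, the measured TCP pose, the force and the opening at its end, in the units of the state.
- robot.sense(): the state, without advancing time (a new reading comes with each control period).
- vision.get_image(name): name is "scene" or "top"; returns a dict with "image" (480x640x3 uint8, blue, green, red), "K" (3x3 intrinsics, pixels), "D" ([k1, k2, p1, p2, k3] as OpenCV has them; the pictures are not rectified), "R" (3x3) and "t" (3): a world point X has camera coordinates R X + t. Camera axes: x right, y down, z forward; pixel columns grow to the right and rows downward; lengths in m; the calibration is good to about 2 mm. A picture is of the moment at which its call begins. There is no depth.
- robot.finish_job(): hands the job in, once; it reports no verdict.
Trained networks look in a picture, given as the dict that the camera call returned (one of the last four; its "shot" number tells which), for a name from the list of things; names that differ only in an ending like _2 or _b are one class to them, and where a whole thing is asked for, a point or a joint stands for the part that bears it (a point fixed in the world has none). Each returns a list of dicts, best first, with "conf" (0 to 1); they miss things now and then, are a little off and sometimes report something else, mostly with a low value. They report only what shows in the picture. A call takes as long as a camera call.
- vision.outline_of(picture, target): "pixels" (480x640 bool, what is visible of it) and "rect" ([left, top, width, height] in pixels, round what is visible of it).
- vision.landmark_of(picture, target): "at" ([column, row] in pixels: a listed point, or the origin of a listed thing).
The state is a dict: "time_s": time; "joints": joint angles; "qd": joint speeds; "tau": joint torques, N m; "eef_pos": TCP position; "ee_rot": TCP orientation; "wrist_force": force on the tool from outside, world axes, zero at the start; "wrist_torque": the same for the moment, N m; "finger_gap": finger opening in m.
Only numpy, scipy, OpenCV 4.12 (cv2) and the standard library are available. Lean on these libraries where they do the work, as an engineer would, in place of code of your own. Each camera call takes 0.05 s, during which the arm holds its last target.

## Working session

There is one attempt and no reset: what is moved stays moved. The work goes in short steps, Python scripts to look and compute and a shell command to move; the robot and the scene stay as the last step left them, time stands still between calls to the robot, and variables do not carry over. Pictures are saved under pics/ and viewed, and the job is handed in when it is done.

```bash
mkdir -p pics
cat > h.py <<'E'
import numpy as np, cv2
from bench import robot, vision
def ray(p,uv):
    q=cv2.undistortPoints(np.array([[uv]],float),np.array(p["K"]),np.array(p["D"]))[0,0]
    R=np.array(p["R"]);t=np.array(p["t"])
    d=R.T@np.array([q[0],q[1],1]);c=-R.T@t
    return c,d
def atz(p,uv,z):
    c,d=ray(p,uv);return c+d*(z-c[2])/d[2]
def proj(p,X):
    r=cv2.projectPoints(np.array(X,float).reshape(-1,3),cv2.Rodrigues(np.array(p["R"]))[0],np.array(p["t"],float),np.array(p["K"]),np.array(p["D"]))[0]
    return r[:,0]
E
python3 - <<'E'
from h import *
print(robot.sense())
Z=dict(brass_center=.111,brass_dot=.122,brass_line=.086,brass_lens=0,brass_glass=None,black_lens=0,black_dot=.122,cap=0,camera=0,brush=0,jar=0,mug=0,screwdriver=0,spare=0)
for n in("scene","top"):
    p=vision.get_image(n);cv2.imwrite(f"pics/{n}0.png",p["image"])
    print(n,(-np.array(p["R"]).T@np.array(p["t"])).round(3))
    for k,z in Z.items():
        for r in vision.landmark_of(p,k)[:2]:
            print(k,np.round(r["at"],1),round(r["conf"],2),atz(p,r["at"],z if z is not None else .118).round(4))
E
```

```text
{'time_s': 0.0, 'joints': array([ 1.14695818e+00,  3.20270913e-01,  1.56570588e+00,  1.99318346e-05,
        1.25738171e+00, -1.99892000e-02]), 'qd': array([ 9.71877562e-04, -2.54633551e-06,  2.01200853e-03,  6.05529310e-04,
       -7.33845813e-04,  7.01933484e-04]), 'tau': array([ 3.49112679e-05, -4.15533757e+01, -2.34162444e+01, -1.00258653e-04,
        8.16737447e-03,  1.10134374e-05]), 'eef_pos': array([0.22573999, 0.52830534, 0.23048389]), 'ee_rot': array([ 0.59044753,  0.38903033, -0.39009309, -0.58979191]), 'wrist_force': array([-0.0255949 ,  0.43560868, -0.38137216]), 'wrist_torque': array([ 0.00333139, -0.02046044,  0.00978659]), 'finger_gap': 0.08541473862144718}
scene [1.443 0.244 0.936]
brass_center [271.  215.4] 0.93 [ 0.5718 -0.1409  0.111 ]
brass_center [282.2 343.3] 0.65 [ 0.8861 -0.0053  0.111 ]
brass_dot [262.3 224.4] 0.74 [ 0.6154 -0.1436  0.122 ]
brass_line [280.9 242.4] 0.68 [ 0.6218 -0.1022  0.086 ]
brass_lens [274.9 254.5] 0.93 [ 0.5801 -0.1372  0.    ]
black_lens [436.4 258.8] 0.79 [0.4947 0.2205 0.    ]
black_lens [348.8 238.9] 0.58 [0.4845 0.0127 0.    ]
bla
[... 912 characters left out ...]
_glass [366.2 263. ] 0.96 [ 0.5701 -0.1321  0.118 ]
brass_glass [184.7 301.2] 0.22 [0.4972 0.2593 0.118 ]
black_lens [217.3 308.3] 0.7 [0.4873 0.2142 0.    ]
black_dot [217.6 307.9] 0.71 [0.4809 0.1886 0.122 ]
black_dot [189. 298.] 0.69 [0.5034 0.2494 0.122 ]
cap [304.6 244.8] 0.6 [0.6373 0.0024 0.    ]
camera [321.2 184. ] 0.93 [ 0.7938 -0.0431  0.    ]
brush [400.8 205.3] 0.74 [ 0.7332 -0.2421  0.    ]
brush [187.  297.2] 0.18 [0.5157 0.2869 0.    ]
jar [192.7 216.5] 0.81 [0.7155 0.2792 0.    ]
mug [484.  295.9] 0.71 [ 0.5013 -0.4284  0.    ]
screwdriver [131.6 299.5] 0.57 [0.5138 0.4174 0.    ]
spare [301.5 311.8] 0.61 [0.4737 0.0132 0.    ]
spare [133.3 299.9] 0.35 [0.5127 0.4134 0.    ]
```

View pics/scene0.png

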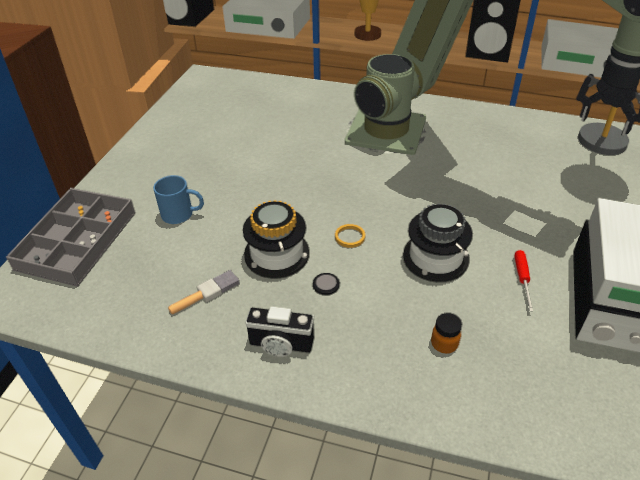

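View pics/top0.png

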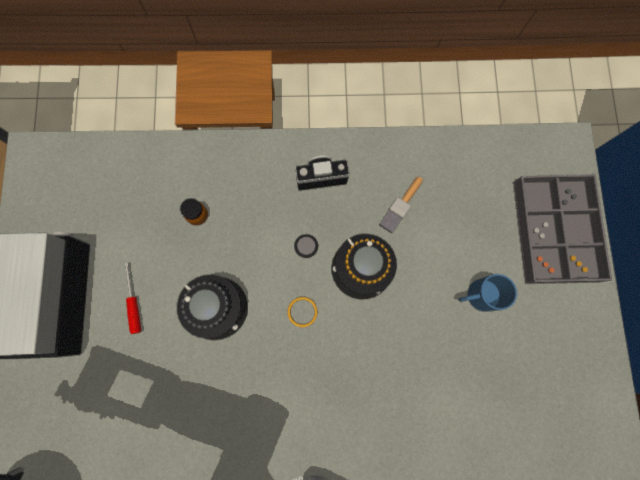

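The scene view shows the brass-ringed lens at about (272,235) and the dark-ringed one at (438,240). In the top view they are at (365,265) and (210,306). I'll zoom in on the ring to measure its centre and dot.

```bash
cat > look.py <<'E'
from h import *
import sys
tag=sys.argv[1]
C=np.array([float(sys.argv[2]),float(sys.argv[3])]) if len(sys.argv)>3 else np.array([.5715,-.137])
out=[]
for n in("top","scene"):
    p=vision.get_image(n);im=p["image"]
    for k,z in(("brass_center",.111),("brass_dot",.122),("brass_line",.086)):
        for r in vision.landmark_of(p,k)[:2]:
            X=atz(p,r["at"],z);d=X[:2]-C
            print(n,k,np.round(r["at"],1),round(r["conf"],2),X.round(4),"r",round(np.hypot(*d)*1000,1),"deg",round(np.degrees(np.arctan2(d[1],d[0])),1))
    c=proj(p,[[*C,.111]])[0].astype(int)
    v=im.copy()
    s=6;x0,y0=c[0]-32,c[1]-40
    crop=cv2.resize(v[y0:y0+80,x0:x0+64],None,fx=s,fy=s,interpolation=cv2.INTER_CUBIC)
    a=np.linspace(0,2*np.pi,73)
    for rad,z,col in((.049,.122,(0,255,0)),(.049,.100,(255,0,0)),(.070,.086,(255,0,255)),(.038,.122,(255,255,0))):
        q=proj(p,np.c_[C[0]+rad*np.cos(a),C[1]+rad*np.sin(a),0*a+z])
        q=((q-[x0,y0]+.5)*s).astype(int)
        cv2.polylines(crop,[q.reshape(-1,1,2)],True,col,1)
    out.append(crop)
cv2.imwrite(f"pics/{tag}.png",np.hstack(out))
E
python3 look.py z0
python3 - <<'E'
from scipy.spatial.transform import Rotation as R
from bench import robot
print(R.from_quat(robot.sense()["ee_rot"]).as_matrix().round(3))
E
```

```text
top brass_center [365.8 260.9] 0.98 [ 0.5758 -0.1323  0.111 ] r 6.4 deg 47.1
top brass_dot [371.2 240.5] 0.78 [ 0.6192 -0.1449  0.122 ] r 48.3 deg -9.5
top brass_line [350.  240.4] 0.64 [ 0.6279 -0.1019  0.086 ] r 66.5 deg 31.9
scene brass_center [271.9 215.9] 0.84 [ 0.5728 -0.1384  0.111 ] r 1.9 deg -48.3
scene brass_dot [261.8 223.5] 0.84 [ 0.613  -0.1456  0.122 ] r 42.4 deg -11.7
scene brass_dot [272.  216.3] 0.29 [ 0.5856 -0.1327  0.122 ] r 14.7 deg 17.1
scene brass_line [281.5 242.8] 0.94 [ 0.6226 -0.1005  0.086 ] r 62.7 deg 35.5
[[ 0.393  0.    -0.92 ]
 [ 0.92   0.     0.393]
 [ 0.    -1.    -0.   ]]
```

View pics/z0.png

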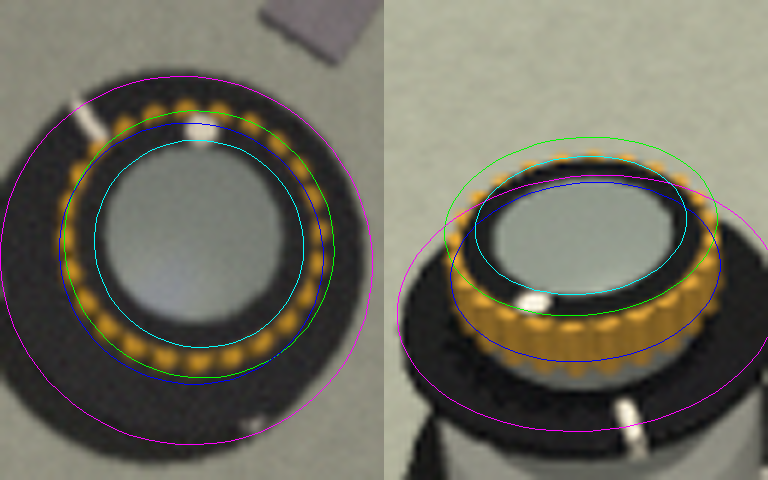

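```bash
cat > fit.py <<'E'
from h import *
from scipy.optimize import minimize
a=np.linspace(0,2*np.pi,73)
for n in("top","scene"):
    p=vision.get_image(n);im=p["image"]
    c=proj(p,[[.573,-.136,.111]])[0].astype(int);x0,y0=c-40
    S=4
    crop=cv2.resize(im[y0:y0+80,x0:x0+80],None,fx=S,fy=S,interpolation=cv2.INTER_LINEAR)
    hsv=cv2.cvtColor(crop,cv2.COLOR_BGR2HSV)
    m=cv2.inRange(hsv,(8,110,60),(35,255,255))
    nl,lab,st,_=cv2.connectedComponentsWithStats(cv2.dilate(m,np.ones((9,9))))
    k=np.argmax(st[1:,4])+1;m[lab!=k]=0
    h=cv2.convexHull(cv2.findNonZero(m));M=np.zeros_like(m);cv2.fillPoly(M,[h],1)
    def f(x,rr=.049):
        C=x*.01
        q=np.vstack([proj(p,np.c_[C[0]+rr*np.cos(a),C[1]+rr*np.sin(a),0*a+z]) for z in(.1,.122)])
        q=((q-[x0,y0]+.5)*S*16).astype(np.int32)
        P=np.zeros_like(m);cv2.fillPoly(P,[cv2.convexHull(q.reshape(-1,1,2))],1,shift=4)
        return 1-(P&M).sum()/(P|M).sum()
    b=min((minimize(f,np.array([57.3+i,-13.6+j]),method="Nelder-Mead",options=dict(initial_simplex=np.array([[57.3+i,-13.6+j],[57.8+i,-13.6+j],[57.3+i,-13.1+j]]))) for i in(0,.3) for j in(0,.3)),key=lambda r:r.fun)
    print(n,b.x,1-b.fun, p["shot"])
E
python3 fit.py
```

```text
top [ 57.57248433 -13.59826163] 0.9614486833467065 5
scene [ 57.88604831 -13.36924291] 0.9777267409108636 6
```

```bash
python3 -m creep '[{"x":1.9,"y":-4.5,"wz":-8.36,"fingers":0},{"x":1.9,"y":-4.5,"wz":-8.36},{"x":1.9,"y":-4.5,"wz":-8.36},{"x":1.9,"y":-4.5,"wz":-8.36},{"x":1.9,"y":-4.5,"wz":-8.36},{"x":1.9,"y":-4.5,"wz":-8.36},{"x":1.9,"y":-4.5,"wz":-8.36},{"x":1.9,"y":-4.5,"wz":-8.36},{"x":1.9,"y":-4.5},{"x":1.9,"y":-4.5},{"x":1.9,"y":-4.5},{"x":1.9,"y":-4.5},{"x":1.9,"y":-4.5},{"x":1.9,"y":-4.5},{"x":0,"y":-3.4},{"x":0},{"x":0}]' 20
```

```text
schema error: expected keys x, y, z, wx, wy, wz, fingers
```

```bash
python3 -m creep '[{"x":1.9,"y":-4.5,"z":0,"wx":0,"wy":0,"wz":-8.36,"fingers":0},{"x":1.9,"y":-4.5,"z":0,"wx":0,"wy":0,"wz":-8.36,"fingers":0},{"x":1.9,"y":-4.5,"z":0,"wx":0,"wy":0,"wz":-8.36,"fingers":0},{"x":1.9,"y":-4.5,"z":0,"wx":0,"wy":0,"wz":-8.36,"fingers":0},{"x":1.9,"y":-4.5,"z":0,"wx":0,"wy":0,"wz":-8.36,"fingers":0},{"x":1.9,"y":-4.5,"z":0,"wx":0,"wy":0,"wz":-8.36,"fingers":0},{"x":1.9,"y":-4.5,"z":0,"wx":0,"wy":0,"wz":-8.36,"fingers":0},{"x":1.9,"y":-4.5,"z":0,"wx":0,"wy":0,"wz":-8.36,"fingers":0},{"x":1.9,"y":-4.5,"z":0,"wx":0,"wy":0,"wz":0,"fingers":0},{"x":1.9,"y":-4.5,"z":0,"wx":0,"wy":0,"wz":0,"fingers":0},{"x":1.9,"y":-4.5,"z":0,"wx":0,"wy":0,"wz":0,"fingers":0},{"x":1.9,"y":-4.5,"z":0,"wx":0,"wy":0,"wz":0,"fingers":0},{"x":1.9,"y":-4.5,"z":0,"wx":0,"wy":0,"wz":0,"fingers":0},{"x":1.9,"y":-4.5,"z":0,"wx":0,"wy":0,"wz":0,"fingers":0},{"x":0,"y":-3.4,"z":0,"wx":0,"wy":0,"wz":0,"fingers":0},{"x":0,"y":0,"z":0,"wx":0,"wy":0,"wz":0,"fingers":0},{"x":0,"y":0,"z":0,"wx":0,"wy":0,"wz":0,"fingers":0}]' 20
python3 - <<'E'
from scipy.spatial.transform import Rotation as R
from bench import robot
s=robot.sense()
print(R.from_quat(s["ee_rot"]).as_matrix().round(3),s["joints"].round(3))
E
```

```text
time_s: 3.7
eef_pos: [0.4917, -0.1356, 0.2311]
ee_rot: [-0.707, 0.001, -0.001, 0.707]
wrist_force: [-0.4, 0.4, -0.4]
finger_gap: 0.0003
[[ 1.    -0.     0.002]
 [-0.002  0.001  1.   ]
 [-0.    -1.     0.001]] [-2.920e-01  2.180e-01  1.708e+00  1.000e-03  1.216e+00 -2.900e-01]
```

```bash
python3 -m creep '[{"x":0,"y":0,"z":-4,"wx":0,"wy":0,"wz":0,"fingers":0},{"x":0,"y":0,"z":-4,"wx":0,"wy":0,"wz":0,"fingers":0},{"x":0,"y":0,"z":-3.5,"wx":0,"wy":0,"wz":0,"fingers":0},{"x":0,"y":0,"z":-2,"wx":0,"wy":0,"wz":0,"fingers":0},{"x":0,"y":0,"z":0,"wx":0,"wy":0,"wz":0,"fingers":0}]' 20
python3 - <<'E'
from h import *
p=vision.get_image("scene");c=p["image"][140:290,190:390];cv2.imwrite("pics/s1.png",cv2.resize(c,None,fx=4,fy=4))
E
```

```text
time_s: 4.2
eef_pos: [0.4897, -0.1331, 0.0939]
ee_rot: [-0.706, 0.002, 0.003, 0.708]
wrist_force: [0.1, 0.5, 0.4]
finger_gap: -0.0
```

View pics/s1.png

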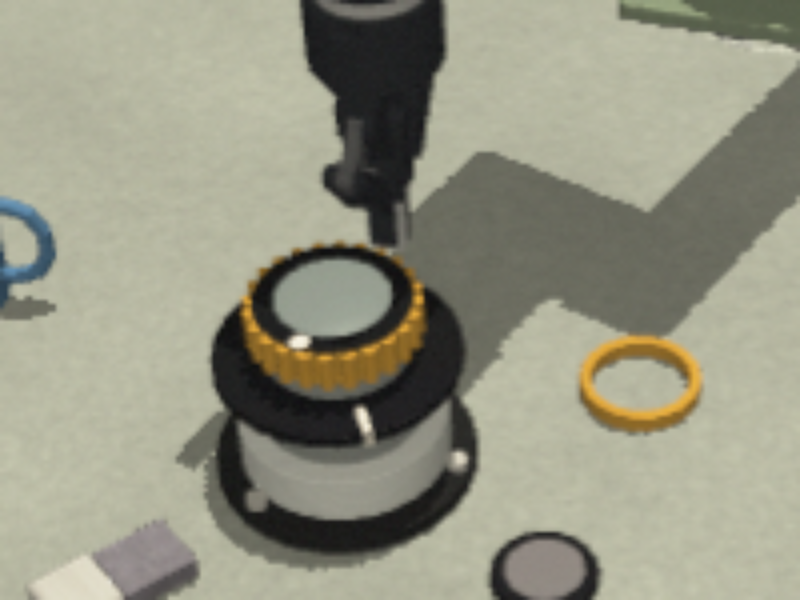

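Run:
```python
from h import *
p=vision.get_image("scene")
for u,v in((325,175),(335,190),(350,200),(372,205),(372,243),(388,246),(405,246),(345,120),(305,60)):
    c,d=ray(p,(190+u/4,140+v/4))
    for y in(-.133,-.144): print(u,v,y,(c+d*(y-c[1])/d[1]).round(3))
p=vision.get_image("top");c=p["image"][215:315,315:420];cv2.imwrite("pics/t1.png",cv2.resize(c,None,fx=6,fy=6))
```

```text
325 175 -0.133 [ 0.572 -0.133  0.2  ]
325 175 -0.144 [ 0.547 -0.144  0.179]
335 190 -0.133 [ 0.561 -0.133  0.182]
335 190 -0.144 [ 0.535 -0.144  0.16 ]
350 200 -0.133 [ 0.542 -0.133  0.16 ]
350 200 -0.144 [ 0.516 -0.144  0.138]
372 205 -0.133 [ 0.511 -0.133  0.133]
372 205 -0.144 [ 0.484 -0.144  0.109]
372 243 -0.133 [ 0.516 -0.133  0.109]
372 243 -0.144 [ 0.489 -0.144  0.085]
388 246 -0.133 [ 0.492 -0.133  0.088]
388 246 -0.144 [ 0.464 -0.144  0.063]
405 246 -0.133 [ 0.465 -0.133  0.066]
405 246 -0.144 [ 0.436 -0.144  0.041]
345 120 -0.133 [ 0.54  -0.133  0.212]
345 120 -0.144 [ 0.513 -0.144  0.191]
305 60 -0.133 [ 0.584 -0.133  0.28 ]
305 60 -0.144 [ 0.559 -0.144  0.261]
```

View pics/t1.png

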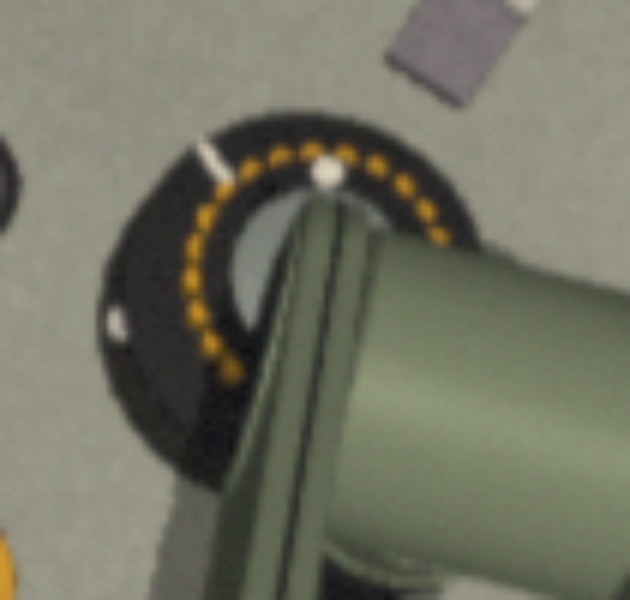

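```bash
python3 -m creep '[{"x":0.8,"y":-0.2,"z":1,"wx":0,"wy":0,"wz":0,"fingers":0},{"x":0.7,"y":0,"z":0,"wx":0,"wy":0,"wz":0,"fingers":0},{"x":0.2,"y":0,"z":0,"wx":0,"wy":0,"wz":0,"fingers":0},{"x":0.1,"y":0,"z":0,"wx":0,"wy":0,"wz":0,"fingers":0},{"x":0,"y":0,"z":0,"wx":0,"wy":0,"wz":0,"fingers":0}]'
for i in 1 ; do python3 -m creep '[{"x":0.15,"y":0,"z":0,"wx":0,"wy":0,"wz":0,"fingers":0},{"x":0,"y":0,"z":0,"wx":0,"wy":0,"wz":0,"fingers":0}]'; done
```

```text
time_s: 4.85
eef_pos: [0.5097, -0.1371, 0.1063]
ee_rot: [-0.707, 0.0, 0.0, 0.707]
wrist_force: [-0.3, -0.0, -0.6]
finger_gap: 0.0002
time_s: 5.05
eef_pos: [0.5114, -0.1372, 0.1062]
ee_rot: [-0.707, 0.0, -0.0, 0.707]
wrist_force: [-0.2, 0.3, 0.2]
finger_gap: -0.0001
```

```bash
for i in 1 2 3; do python3 -m creep '[{"x":0.15,"y":0,"z":0,"wx":0,"wy":0,"wz":0,"fingers":0},{"x":0,"y":0,"z":0,"wx":0,"wy":0,"wz":0,"fingers":0}]'; done
```

```text
time_s: 5.25
eef_pos: [0.5127, -0.1372, 0.1062]
ee_rot: [-0.707, 0.0, 0.0, 0.707]
wrist_force: [-0.3, 0.2, 0.6]
finger_gap: 0.0002
time_s: 5.45
eef_pos: [0.513, -0.1372, 0.1061]
ee_rot: [-0.707, 0.001, 0.001, 0.707]
wrist_force: [-4.4, 0.1, 2.6]
finger_gap: -0.0001
time_s: 5.65
eef_pos: [0.5132, -0.1371, 0.106]
ee_rot: [-0.707, 0.002, 0.002, 0.707]
wrist_force: [-7.5, -1.1, 4.3]
finger_gap: 0.0004
```

```bash
python3 -m creep '[{"x":0,"y":-0.5,"z":0,"wx":0,"wy":0,"wz":0,"fingers":0},{"x":0,"y":-0.5,"z":0,"wx":0,"wy":0,"wz":0,"fingers":0},{"x":0.04,"y":-0.61,"z":0,"wx":0,"wy":0,"wz":0,"fingers":0},{"x":0.12,"y":-0.6,"z":0,"wx":0,"wy":0,"wz":0,"fingers":0},{"x":0.2,"y":-0.58,"z":0,"wx":0,"wy":0,"wz":0,"fingers":0},{"x":0.27,"y":-0.55,"z":0,"wx":0,"wy":0,"wz":0,"fingers":0},{"x":0.34,"y":-0.5,"z":0,"wx":0,"wy":0,"wz":0,"fingers":0},{"x":0.4,"y":-0.46,"z":0,"wx":0,"wy":0,"wz":0,"fingers":0}]'; python3 look.py z1 .577 -.135
```

```text
time_s: 6.45
eef_pos: [0.5307, -0.181, 0.1065]
ee_rot: [0.707, 0.0, 0.001, -0.707]
wrist_force: [0.2, -0.6, -0.3]
finger_gap: 0.0002
top brass_center [368.  261.4] 0.7 [ 0.5746 -0.1371  0.111 ] r 3.2 deg -138.3
top brass_dot [362.3 246.5] 0.84 [ 0.6062 -0.1247  0.122 ] r 30.9 deg 19.4
top brass_dot [480.2 296.7] 0.41 [ 0.491  -0.3719  0.122 ] r 252.0 deg -110.0
top brass_line [350.7 242.8] 0.72 [ 0.6223 -0.1033  0.086 ] r 55.3 deg 35.0
top brass_line [400.9 201. ] 0.25 [ 0.7187 -0.224   0.086 ] r 167.3 deg -32.1
scene brass_center [273.6 216.2] 0.83 [ 0.5727 -0.1345  0.111 ] r 4.3 deg 173.8
scene brass_dot [275.2 223.1] 0.65 [ 0.6042 -0.1187  0.122 ] r 31.8 deg 30.9
scene brass_line [282.3 243.6] 0.58 [ 0.6244 -0.0981  0.086 ] r 60.1 deg 37.9
```

View pics/z1.png

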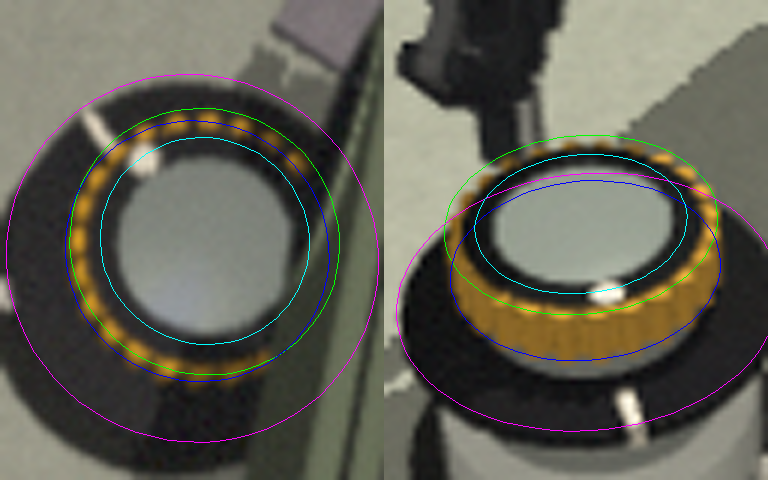

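```bash
python3 -m creep '[{"x":0.2,"y":0.2,"z":0,"wx":0,"wy":0,"wz":0,"fingers":0},{"x":0.44,"y":-0.38,"z":0,"wx":0,"wy":0,"wz":0,"fingers":0},{"x":0.49,"y":-0.32,"z":0,"wx":0,"wy":0,"wz":0,"fingers":0},{"x":0.52,"y":-0.26,"z":0,"wx":0,"wy":0,"wz":0,"fingers":0}]';  python3 -m creep '[{"x":0.55,"y":-0.19,"z":0,"wx":0,"wy":0,"wz":0,"fingers":0},{"x":0.57,"y":-0.11,"z":0,"wx":0,"wy":0,"wz":0,"fingers":0},{"x":0.58,"y":-0.04,"z":0,"wx":0,"wy":0,"wz":0,"fingers":0}]'; python3 look.py z2 .577 -.135
```

```text
time_s: 7.25
eef_pos: [0.5458, -0.189, 0.1063]
ee_rot: [0.708, -0.0, -0.001, -0.707]
wrist_force: [-3.9, -4.3, 1.4]
finger_gap: -0.0005
time_s: 7.55
eef_pos: [0.5636, -0.1945, 0.1064]
ee_rot: [0.709, 0.0, -0.0, -0.705]
wrist_force: [-2.8, -10.4, -0.3]
finger_gap: -0.0
top brass_center [366.4 262.7] 0.81 [ 0.5718 -0.1335  0.111 ] r 5.4 deg 163.5
top brass_center [349.5 253.4] 0.69 [ 0.5934 -0.0971  0.111 ] r 41.3 deg 66.5
top brass_dot [350.2 253.8] 0.9 [ 0.5906 -0.0975  0.122 ] r 39.8 deg 70.1
top brass_line [349.1 242.5] 0.64 [ 0.6231 -0.0996  0.086 ] r 58.1 deg 37.5
scene brass_center [435.3 260.3] 0.74 [0.612  0.2219 0.111 ] r 358.6 deg 84.4
scene brass_center [272.8 212.3] 0.58 [ 0.561  -0.1406  0.111 ] r 16.9 deg -160.6
scene brass_dot [286.9 217.6] 0.79 [ 0.581  -0.1005  0.122 ] r 34.7 deg 83.3
scene brass_line [279.6 243.5] 0.71 [ 0.6257 -0.1037  0.086 ] r 57.9 deg 32.7
scene brass_line [202.4 295.5] 0.56 [ 0.8045 -0.2006  0.086 ] r 236.7 deg -16.1
```

View pics/z2.png

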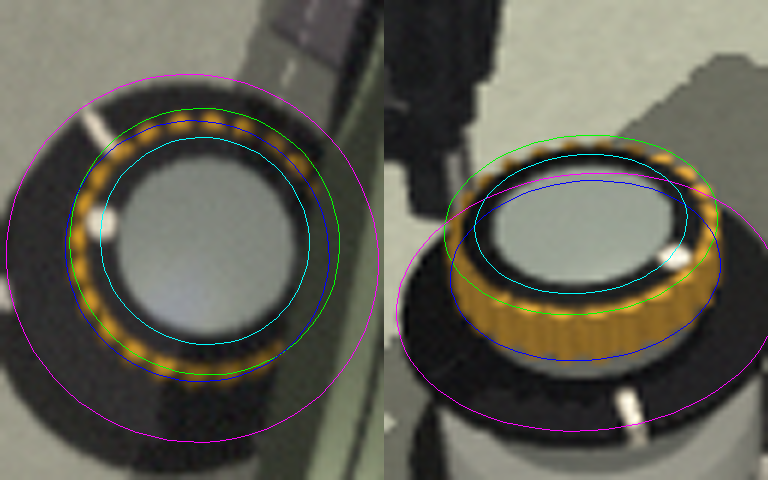

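```bash
python3 -m creep '[{"x":0.52,"y":0,"z":0,"wx":0,"wy":0,"wz":0,"fingers":0},{"x":0.52,"y":0,"z":0,"wx":0,"wy":0,"wz":0,"fingers":0},{"x":0.52,"y":0,"z":0,"wx":0,"wy":0,"wz":0,"fingers":0},{"x":0.52,"y":0,"z":0,"wx":0,"wy":0,"wz":0,"fingers":0},{"x":0.52,"y":0,"z":0,"wx":0,"wy":0,"wz":0,"fingers":0}]'; python3 -m creep '[{"x":0.59,"y":0.04,"z":0,"wx":0,"wy":0,"wz":0,"fingers":0},{"x":0.58,"y":0.12,"z":0,"wx":0,"wy":0,"wz":0,"fingers":0},{"x":0.56,"y":0.19,"z":0,"wx":0,"wy":0,"wz":0,"fingers":0},{"x":0.53,"y":0.26,"z":0,"wx":0,"wy":0,"wz":0,"fingers":0},{"x":0.39,"y":0.43,"z":0,"wx":0,"wy":0,"wz":0,"fingers":0},{"x":0.44,"y":0.39,"z":0,"wx":0,"wy":0,"wz":0,"fingers":0}]'; python3 -m creep '[{"x":0.29,"y":0.54,"z":0,"wx":0,"wy":0,"wz":0,"fingers":0},{"x":0.33,"y":0.49,"z":0,"wx":0,"wy":0,"wz":0,"fingers":0},{"x":0.26,"y":0.53,"z":0,"wx":0,"wy":0,"wz":0,"fingers":0},{"x":0.19,"y":0.56,"z":0,"wx":0,"wy":0,"wz":0,"fingers":0}]'; python3 look.py z3 .577 -.135
```

```text
time_s: 8.45
eef_pos: [0.5907, -0.1941, 0.1065]
ee_rot: [0.709, 0.001, 0.001, -0.706]
wrist_force: [0.3, -5.0, -2.1]
finger_gap: 0.0001
time_s: 9.05
eef_pos: [0.6214, -0.1773, 0.1065]
ee_rot: [0.708, 0.001, 0.001, -0.706]
wrist_force: [3.0, -5.2, -2.3]
finger_gap: -0.0002
time_s: 9.45
eef_pos: [0.634, -0.156, 0.1068]
ee_rot: [0.708, 0.003, 0.003, -0.706]
wrist_force: [6.7, -3.8, -3.1]
finger_gap: 0.0001
top brass_center [348.1 242.6] 0.16 [ 0.6179 -0.095   0.111 ] r 57.2 deg 44.4
scene brass_center [272.2 215.3] 0.58 [ 0.5707 -0.1385  0.111 ] r 7.2 deg -150.8
scene brass_dot [276.9 202.3] 0.62 [ 0.5388 -0.1383  0.122 ] r 38.4 deg -175.1
scene brass_dot [177.6 212.7] 0.44 [ 0.629  -0.3354  0.122 ] r 207.0 deg -75.5
scene brass_line [281.4 242.5] 0.84 [ 0.6218 -0.1011  0.086 ] r 56.2 deg 37.2
```

View pics/z3.png

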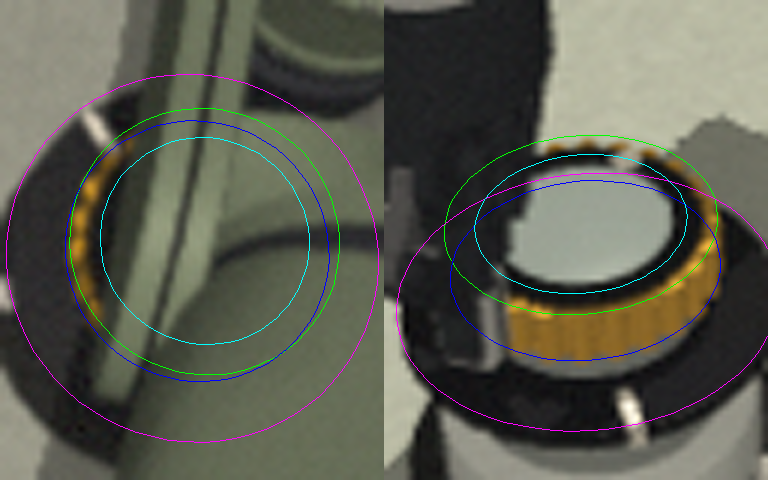

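```bash
python3 -m creep '[{"x":0.12,"y":0.58,"z":0,"wx":0,"wy":0,"wz":0,"fingers":0},{"x":0.04,"y":0.59,"z":0,"wx":0,"wy":0,"wz":0,"fingers":0},{"x":0,"y":0.55,"z":0,"wx":0,"wy":0,"wz":0,"fingers":0},{"x":0,"y":0.55,"z":0,"wx":0,"wy":0,"wz":0,"fingers":0},{"x":0,"y":0.55,"z":0,"wx":0,"wy":0,"wz":0,"fingers":0},{"x":0,"y":0.55,"z":0,"wx":0,"wy":0,"wz":0,"fingers":0}]'; python3 -m creep '[{"x":-0.04,"y":0.59,"z":0,"wx":0,"wy":0,"wz":0,"fingers":0},{"x":-0.12,"y":0.58,"z":0,"wx":0,"wy":0,"wz":0,"fingers":0},{"x":-0.19,"y":0.56,"z":0,"wx":0,"wy":0,"wz":0,"fingers":0},{"x":-0.36,"y":0.43,"z":0,"wx":0,"wy":0,"wz":0,"fingers":0},{"x":-0.33,"y":0.49,"z":0,"wx":0,"wy":0,"wz":0,"fingers":0},{"x":-0.39,"y":0.44,"z":0,"wx":0,"wy":0,"wz":0,"fingers":0}]';python3 look.py z4 .577 -.135
```

```text
time_s: 10.45
eef_pos: [0.6358, -0.1211, 0.107]
ee_rot: [-0.707, -0.003, -0.003, 0.707]
wrist_force: [6.8, -0.3, -2.2]
finger_gap: -0.0003
time_s: 11.05
eef_pos: [0.6171, -0.0908, 0.1062]
ee_rot: [0.707, -0.0, -0.0, -0.707]
wrist_force: [2.1, -0.7, -0.4]
finger_gap: 0.0001
top brass_center [365.1 261.5] 0.91 [ 0.5745 -0.1307  0.111 ] r 4.9 deg 119.9
top brass_center [195.6 215.3] 0.41 [0.6879 0.2434 0.111 ] r 394.3 deg 73.7
top brass_dot [386.9 264.1] 0.61 [ 0.566  -0.1764  0.122 ] r 42.9 deg -104.9
top brass_line [352.7 245.1] 0.88 [ 0.6169 -0.1076  0.086 ] r 48.4 deg 34.5
scene brass_center [271.3 217.8] 0.91 [ 0.579  -0.1376  0.111 ] r 3.2 deg -52.0
scene brass_center [456.8 226.9] 0.35 [0.5011 0.2514 0.111 ] r 393.7 deg 101.1
scene brass_dot [256.4 206.2] 0.92 [ 0.5632 -0.1771  0.122 ] r 44.3 deg -108.2
scene brass_line [281.3 242.6] 0.68 [ 0.6221 -0.1012  0.086 ] r 56.4 deg 36.9
scene brass_line [523.4 285.1] 0.29 [0.6084 0.4001 0.086 ] r 536.1 deg 86.6
```

View pics/z4.png

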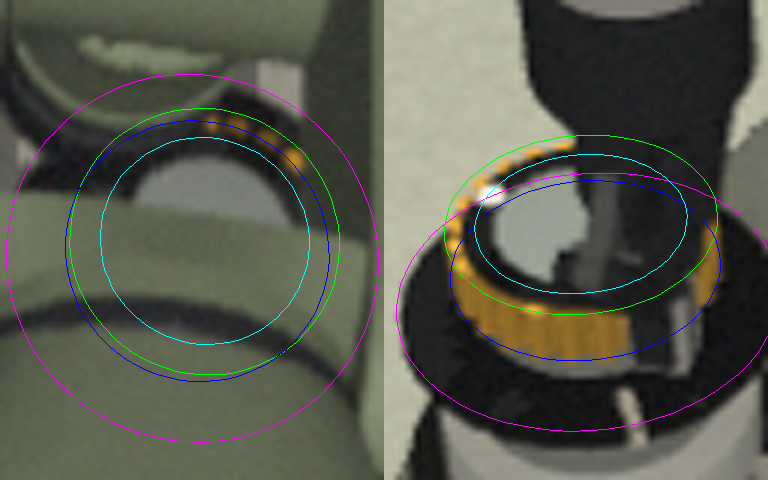

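```bash
python3 -m creep '[{"x":-0.4,"y":0.25,"z":0,"wx":0,"wy":0,"wz":0,"fingers":0},{"x":-0.45,"y":0.3,"z":0,"wx":0,"wy":0,"wz":0,"fingers":0},{"x":-0.5,"y":0.25,"z":0,"wx":0,"wy":0,"wz":0,"fingers":0},{"x":-0.55,"y":0.2,"z":0,"wx":0,"wy":0,"wz":0,"fingers":0},{"x":-0.55,"y":0.12,"z":0,"wx":0,"wy":0,"wz":0,"fingers":0},{"x":-0.55,"y":0.04,"z":0,"wx":0,"wy":0,"wz":0,"fingers":0}]'; python3 -m creep '[{"x":-0.5,"y":0,"z":0,"wx":0,"wy":0,"wz":0,"fingers":0},{"x":-0.5,"y":0,"z":0,"wx":0,"wy":0,"wz":0,"fingers":0},{"x":-0.5,"y":0,"z":0,"wx":0,"wy":0,"wz":0,"fingers":0},{"x":-0.5,"y":0,"z":0,"wx":0,"wy":0,"wz":0,"fingers":0},{"x":-0.5,"y":0,"z":0,"wx":0,"wy":0,"wz":0,"fingers":0}]';python3 look.py z5 .577 -.135
```

```text
time_s: 12.05
eef_pos: [0.5879, -0.0763, 0.1063]
ee_rot: [-0.705, 0.0, -0.001, 0.709]
wrist_force: [2.7, 11.1, -1.5]
finger_gap: -0.0
time_s: 12.55
eef_pos: [0.5615, -0.0766, 0.1061]
ee_rot: [-0.705, 0.001, 0.001, 0.709]
wrist_force: [-0.1, 8.9, 0.4]
finger_gap: 0.0001
top brass_center [365.2 261.7] 0.86 [ 0.5741 -0.1309  0.111 ] r 5.0 deg 125.6
top brass_line [307.1 245.8] 0.44 [ 0.6176 -0.0038  0.086 ] r 137.3 deg 72.8
scene brass_center [269.1 217.3] 0.94 [ 0.5787 -0.1427  0.111 ] r 7.9 deg -77.4
scene brass_center [349.  237.3] 0.51 [0.5935 0.0394 0.111 ] r 175.2 deg 84.6
scene brass_dot [435.6 258. ] 0.67 [0.6166 0.2218 0.122 ] r 359.0 deg 83.7
scene brass_dot [257.1 220.6] 0.66 [ 0.607  -0.1585  0.122 ] r 38.1 deg -38.1
scene brass_line [280.7 241.7] 0.74 [ 0.6198 -0.1033  0.086 ] r 53.3 deg 36.5
scene brass_line [327.3 283.7] 0.65 [0.7084 0.0254 0.086 ] r 207.3 deg 50.7
```

View pics/z5.png

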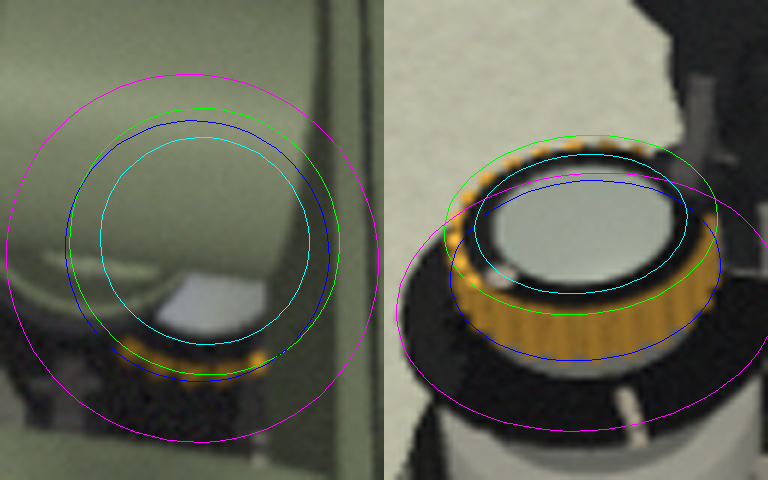

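```bash
python3 -m creep '[{"x":-0.59,"y":-0.04,"z":0,"wx":0,"wy":0,"wz":0,"fingers":0},{"x":-0.58,"y":-0.12,"z":0,"wx":0,"wy":0,"wz":0,"fingers":0},{"x":-0.56,"y":-0.19,"z":0,"wx":0,"wy":0,"wz":0,"fingers":0},{"x":-0.43,"y":-0.36,"z":0,"wx":0,"wy":0,"wz":0,"fingers":0},{"x":-0.49,"y":-0.33,"z":0,"wx":0,"wy":0,"wz":0,"fingers":0},{"x":-0.44,"y":-0.39,"z":0,"wx":0,"wy":0,"wz":0,"fingers":0}]'; python3 -m creep '[{"x":-0.34,"y":-0.49,"z":0,"wx":0,"wy":0,"wz":0,"fingers":0},{"x":-0.33,"y":-0.49,"z":0,"wx":0,"wy":0,"wz":0,"fingers":0},{"x":-0.26,"y":-0.53,"z":0,"wx":0,"wy":0,"wz":0,"fingers":0},{"x":-0.19,"y":-0.56,"z":0,"wx":0,"wy":0,"wz":0,"fingers":0},{"x":-0.12,"y":-0.58,"z":0,"wx":0,"wy":0,"wz":0,"fingers":0},{"x":-0.04,"y":-0.59,"z":0,"wx":0,"wy":0,"wz":0,"fingers":0}]';python3 look.py z6 .577 -.135
```

```text
time_s: 13.55
eef_pos: [0.5305, -0.0935, 0.1062]
ee_rot: [-0.707, 0.001, 0.001, 0.708]
wrist_force: [-2.3, 3.6, 1.2]
finger_gap: -0.0003
time_s: 14.15
eef_pos: [0.5146, -0.1258, 0.1057]
ee_rot: [-0.706, 0.004, 0.004, 0.708]
wrist_force: [-10.5, 4.1, 7.3]
finger_gap: 0.0002
top brass_dot [352.8 249.2] 0.6 [ 0.6007 -0.1037  0.122 ] r 39.3 deg 53.0
top brass_line [351.9 241. ] 0.66 [ 0.6264 -0.1062  0.086 ] r 57.2 deg 30.3
scene brass_center [270.5 215.2] 0.89 [ 0.5714 -0.1422  0.111 ] r 9.1 deg -127.9
scene brass_center [442.4 343.7] 0.39 [0.8115 0.2642 0.111 ] r 463.0 deg 59.6
scene brass_dot [283.2 221.2] 0.92 [ 0.594  -0.1044  0.122 ] r 35.1 deg 60.9
scene brass_line [279.5 243.1] 0.65 [ 0.6246 -0.1043  0.086 ] r 56.6 deg 32.8
```

View pics/z6.png

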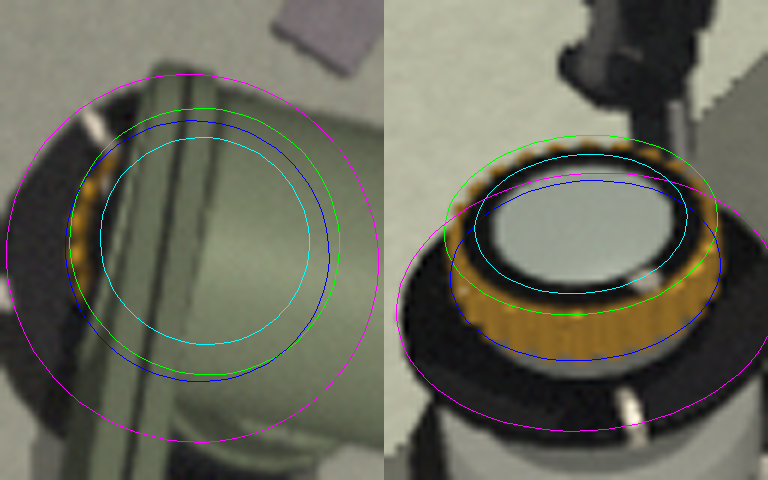

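```bash
python3 -m creep '[{"x":0,"y":-0.5,"z":0,"wx":0,"wy":0,"wz":0,"fingers":0},{"x":0,"y":-0.5,"z":0,"wx":0,"wy":0,"wz":0,"fingers":0},{"x":0,"y":-0.5,"z":0,"wx":0,"wy":0,"wz":0,"fingers":0},{"x":0,"y":-0.5,"z":0,"wx":0,"wy":0,"wz":0,"fingers":0},{"x":0.04,"y":-0.59,"z":0,"wx":0,"wy":0,"wz":0,"fingers":0},{"x":0.12,"y":-0.58,"z":0,"wx":0,"wy":0,"wz":0,"fingers":0},{"x":0.24,"y":-0.51,"z":0,"wx":0,"wy":0,"wz":0,"fingers":0},{"x":0.31,"y":-0.48,"z":0,"wx":0,"wy":0,"wz":0,"fingers":0},{"x":0.38,"y":-0.44,"z":0,"wx":0,"wy":0,"wz":0,"fingers":0},{"x":0.44,"y":-0.39,"z":0,"wx":0,"wy":0,"wz":0,"fingers":0}]'; python3 -m creep '[{"x":0.44,"y":-0.39,"z":0,"wx":0,"wy":0,"wz":0,"fingers":0},{"x":0.49,"y":-0.33,"z":0,"wx":0,"wy":0,"wz":0,"fingers":0},{"x":0.53,"y":-0.26,"z":0,"wx":0,"wy":0,"wz":0,"fingers":0},{"x":0.56,"y":-0.19,"z":0,"wx":0,"wy":0,"wz":0,"fingers":0},{"x":0.58,"y":-0.12,"z":0,"wx":0,"wy":0,"wz":0,"fingers":0},{"x":0.59,"y":-0.04,"z":0,"wx":0,"wy":0,"wz":0,"fingers":0}]';python3 look.py z7 .577 -.135
```

```text
time_s: 15.55
eef_pos: [0.5326, -0.1783, 0.1059]
ee_rot: [0.708, -0.001, -0.002, -0.706]
wrist_force: [-6.3, -4.1, -0.2]
finger_gap: 0.0
time_s: 16.15
eef_pos: [0.566, -0.1947, 0.1062]
ee_rot: [0.71, 0.0, -0.001, -0.704]
wrist_force: [-2.2, -11.0, -3.5]
finger_gap: 0.0001
top brass_center [364.9 261.3] 0.67 [ 0.575  -0.1303  0.111 ] r 5.1 deg 113.1
top brass_dot [367.7 275.5] 0.57 [ 0.5421 -0.1334  0.122 ] r 35.0 deg 177.4
top brass_line [348.1 241.6] 0.81 [ 0.6252 -0.0974  0.086 ] r 61.1 deg 37.9
scene brass_center [271.7 216.6] 0.56 [ 0.5751 -0.1381  0.111 ] r 3.6 deg -122.3
scene brass_center [201.9 288.3] 0.52 [ 0.8068 -0.1962  0.111 ] r 237.8 deg -14.9
scene brass_dot [280.9 201.4] 0.56 [ 0.5335 -0.1308  0.122 ] r 43.7 deg 174.5
scene brass_line [281.6 244.4] 0.56 [ 0.6271 -0.0987  0.086 ] r 61.9 deg 35.9
```

View pics/z7.png

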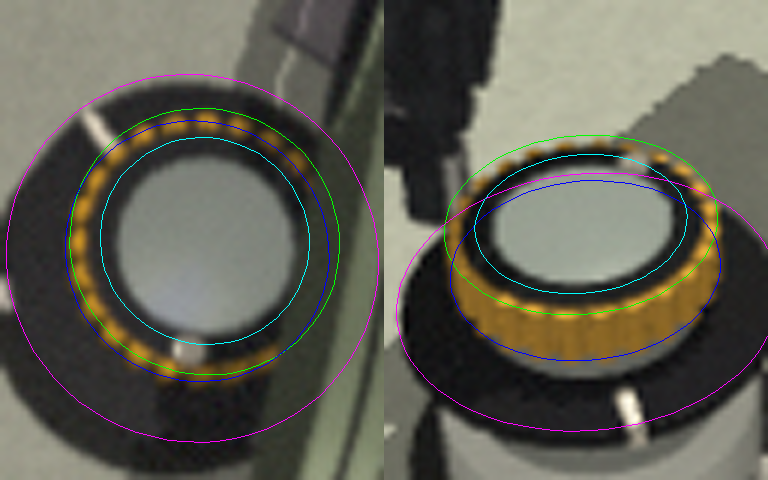

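```bash
python3 -m creep '[{"x":0.5,"y":0,"z":0,"wx":0,"wy":0,"wz":0,"fingers":0},{"x":0.5,"y":0,"z":0,"wx":0,"wy":0,"wz":0,"fingers":0},{"x":0.5,"y":0,"z":0,"wx":0,"wy":0,"wz":0,"fingers":0},{"x":0.5,"y":0,"z":0,"wx":0,"wy":0,"wz":0,"fingers":0},{"x":0.5,"y":0,"z":0,"wx":0,"wy":0,"wz":0,"fingers":0},{"x":0.59,"y":0.04,"z":0,"wx":0,"wy":0,"wz":0,"fingers":0},{"x":0.58,"y":0.12,"z":0,"wx":0,"wy":0,"wz":0,"fingers":0},{"x":0.56,"y":0.19,"z":0,"wx":0,"wy":0,"wz":0,"fingers":0},{"x":0.53,"y":0.26,"z":0,"wx":0,"wy":0,"wz":0,"fingers":0},{"x":0.39,"y":0.43,"z":0,"wx":0,"wy":0,"wz":0,"fingers":0},{"x":0.44,"y":0.39,"z":0,"wx":0,"wy":0,"wz":0,"fingers":0}]'; python3 -m creep '[{"x":0.29,"y":0.54,"z":0,"wx":0,"wy":0,"wz":0,"fingers":0},{"x":0.33,"y":0.49,"z":0,"wx":0,"wy":0,"wz":0,"fingers":0},{"x":0.26,"y":0.53,"z":0,"wx":0,"wy":0,"wz":0,"fingers":0},{"x":0.19,"y":0.56,"z":0,"wx":0,"wy":0,"wz":0,"fingers":0},{"x":0.12,"y":0.58,"z":0,"wx":0,"wy":0,"wz":0,"fingers":0},{"x":0.04,"y":0.59,"z":0,"wx":0,"wy":0,"wz":0,"fingers":0}]';python3 look.py z8 .577 -.135
```

```text
time_s: 17.65
eef_pos: [0.6237, -0.1753, 0.1066]
ee_rot: [0.708, 0.001, 0.001, -0.707]
wrist_force: [1.6, -3.7, -1.1]
finger_gap: 0.0001
time_s: 18.25
eef_pos: [0.6364, -0.1416, 0.1069]
ee_rot: [0.707, 0.001, 0.001, -0.707]
wrist_force: [7.1, -2.6, -1.3]
finger_gap: 0.0002
top brass_dot [197.1 218.5] 0.49 [0.6775 0.2371 0.122 ] r 385.4 deg 74.9
top brass_line [351.6 243.9] 0.85 [ 0.6197 -0.1052  0.086 ] r 52.1 deg 34.9
scene brass_center [270.5 215.6] 0.61 [ 0.5727 -0.1417  0.111 ] r 8.0 deg -122.8
scene brass_dot [459.  225.4] 0.17 [0.5078 0.2552 0.122 ] r 396.3 deg 100.1
scene brass_line [281.3 242.5] 0.72 [ 0.6218 -0.1013  0.086 ] r 56.1 deg 37.0
```

View pics/z8.png

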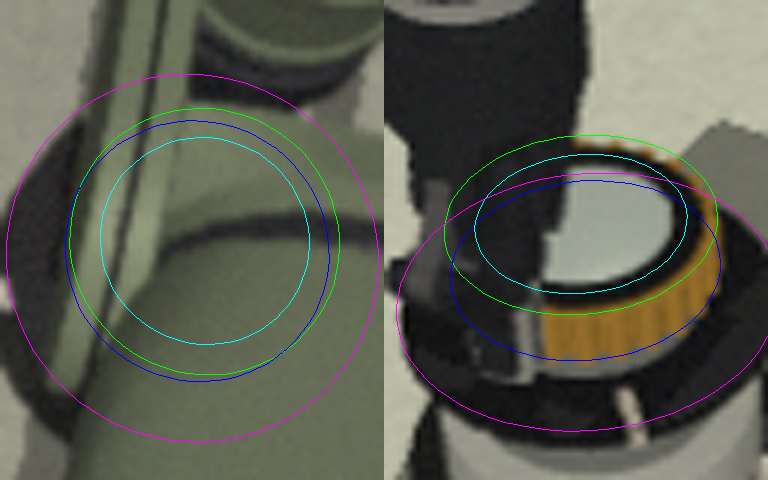

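```bash
python3 -m creep '[{"x":0,"y":0.5,"z":0,"wx":0,"wy":0,"wz":0,"fingers":0},{"x":0,"y":0.5,"z":0,"wx":0,"wy":0,"wz":0,"fingers":0},{"x":0,"y":0.5,"z":0,"wx":0,"wy":0,"wz":0,"fingers":0},{"x":0,"y":0.5,"z":0,"wx":0,"wy":0,"wz":0,"fingers":0},{"x":-0.04,"y":0.59,"z":0,"wx":0,"wy":0,"wz":0,"fingers":0},{"x":-0.12,"y":0.58,"z":0,"wx":0,"wy":0,"wz":0,"fingers":0},{"x":-0.24,"y":0.5,"z":0,"wx":0,"wy":0,"wz":0,"fingers":0},{"x":-0.36,"y":0.43,"z":0,"wx":0,"wy":0,"wz":0,"fingers":0}]'; python3 look.py z9 .577 -.135
```

```text
time_s: 19.45
eef_pos: [0.6271, -0.1003, 0.1065]
ee_rot: [-0.707, -0.0, -0.0, 0.707]
wrist_force: [2.8, 1.1, 1.1]
finger_gap: 0.0001
top brass_center [366.9 263.1] 0.69 [ 0.5709 -0.1345  0.111 ] r 6.1 deg 175.5
top brass_dot [374.5 240.8] 0.41 [ 0.6183 -0.1522  0.122 ] r 44.7 deg -22.6
top brass_line [350.5 243. ] 0.71 [ 0.6219 -0.1028  0.086 ] r 55.2 deg 35.7
scene brass_center [272.9 215. ] 0.88 [ 0.5694 -0.1374  0.111 ] r 7.9 deg -162.7
scene brass_dot [281.7 242.3] 0.57 [ 0.6559 -0.086   0.122 ] r 92.8 deg 31.8
scene brass_dot [256.8 221.8] 0.55 [ 0.6108 -0.1578  0.122 ] r 40.7 deg -34.0
scene brass_line [281.6 243.4] 0.8 [ 0.6243 -0.0997  0.086 ] r 59.0 deg 36.7
scene brass_line [273.6 213.4] 0.37 [ 0.5374 -0.1493  0.086 ] r 42.1 deg -160.2
```

View pics/z9.png

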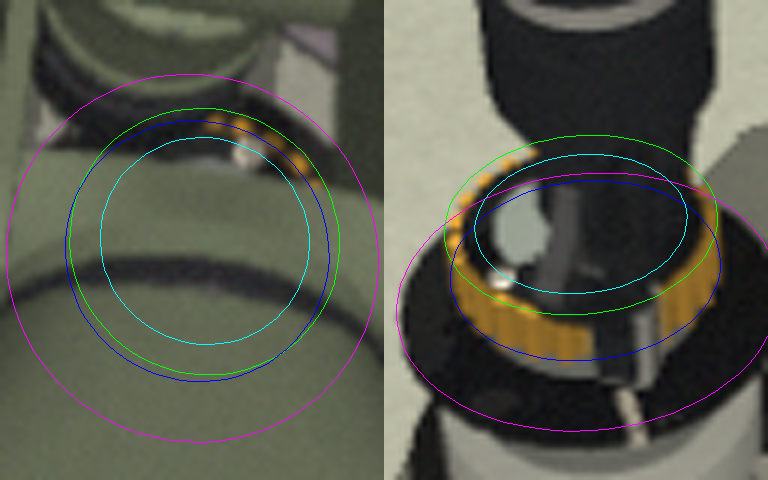

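```bash
python3 -m creep '[{"x":-0.4,"y":0.42,"z":0,"wx":0,"wy":0,"wz":0,"fingers":0},{"x":-0.43,"y":0.4,"z":0,"wx":0,"wy":0,"wz":0,"fingers":0},{"x":-0.44,"y":0.36,"z":0,"wx":0,"wy":0,"wz":0,"fingers":0},{"x":-0.46,"y":0.3,"z":0,"wx":0,"wy":0,"wz":0,"fingers":0},{"x":-0.5,"y":0.22,"z":0,"wx":0,"wy":0,"wz":0,"fingers":0},{"x":-0.55,"y":0.15,"z":0,"wx":0,"wy":0,"wz":0,"fingers":0}]'; python3 look.py z10 .577 -.135
```

```text
time_s: 20.45
eef_pos: [0.6, -0.0798, 0.1064]
ee_rot: [-0.705, -0.0, -0.001, 0.709]
wrist_force: [6.5, 11.3, -1.6]
finger_gap: -0.0002
top brass_center [367.  261.1] 0.93 [ 0.5753 -0.135   0.111 ] r 1.7 deg 178.6
top brass_dot [362.1 245.3] 0.64 [ 0.6089 -0.1244  0.122 ] r 33.6 deg 18.3
top brass_line [349.4 240.5] 0.66 [ 0.6277 -0.1005  0.086 ] r 61.3 deg 34.2
scene brass_center [271.2 215.8] 0.59 [ 0.5729 -0.14    0.111 ] r 6.5 deg -129.4
scene brass_center [176.2 213.2] 0.36 [ 0.6203 -0.3455  0.111 ] r 214.9 deg -78.4
scene brass_dot [269.7 224.1] 0.61 [ 0.6103 -0.1288  0.122 ] r 33.9 deg 10.5
scene brass_line [281.6 242.5] 0.65 [ 0.6216 -0.1006  0.086 ] r 56.3 deg 37.6
```

View pics/z10.png

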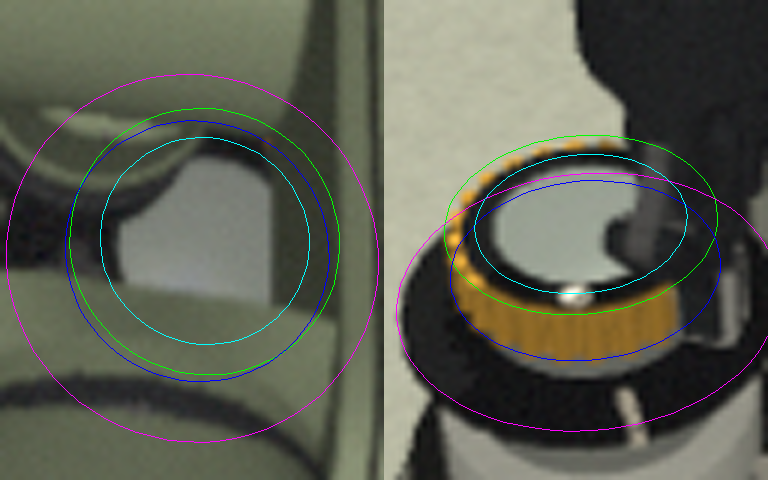

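```bash
python3 -m creep '[{"x":-0.5,"y":0.08,"z":0,"wx":0,"wy":0,"wz":0,"fingers":0},{"x":-0.5,"y":0.02,"z":0,"wx":0,"wy":0,"wz":0,"fingers":0},{"x":-0.5,"y":0,"z":0,"wx":0,"wy":0,"wz":0,"fingers":0},{"x":-0.5,"y":0,"z":0,"wx":0,"wy":0,"wz":0,"fingers":0}]'; python3 look.py z11 .577 -.135
```

```text
time_s: 21.25
eef_pos: [0.5778, -0.0761, 0.1062]
ee_rot: [-0.704, 0.002, 0.0, 0.711]
wrist_force: [-0.5, 16.7, 3.1]
finger_gap: -0.0004
top brass_center [366.7 261.2] 0.78 [ 0.5751 -0.1343  0.111 ] r 2.0 deg 159.2
top brass_center [321.6 182.7] 0.58 [ 0.7585 -0.0401  0.111 ] r 204.8 deg 27.6
scene brass_center [271.9 216.8] 0.68 [ 0.5756 -0.1374  0.111 ] r 2.8 deg -120.6
scene brass_dot [278.4 220.2] 0.88 [ 0.5937 -0.1152  0.122 ] r 25.9 deg 49.7
scene brass_line [283.  243.4] 0.9 [ 0.6235 -0.0969  0.086 ] r 60.1 deg 39.4
scene brass_line [522.3 284.2] 0.3 [0.6065 0.3979 0.086 ] r 533.7 deg 86.8
```

View pics/z11.png

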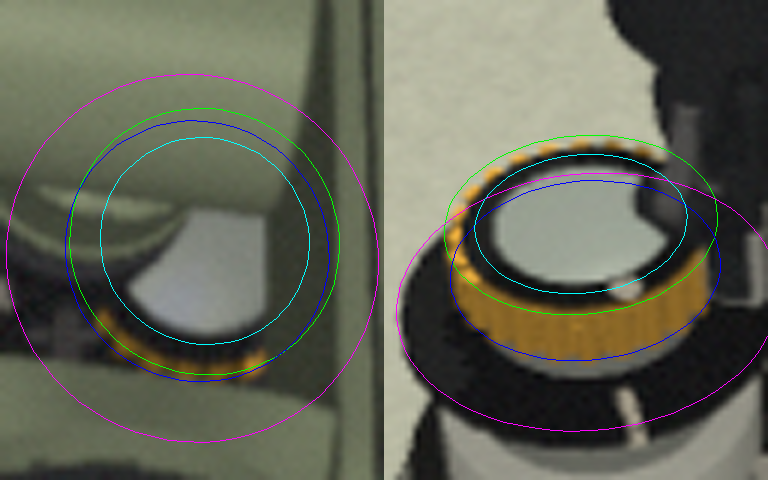

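```bash
python3 -m creep '[{"x":0,"y":0.5,"z":0,"wx":0,"wy":0,"wz":0,"fingers":0},{"x":0,"y":0.8,"z":0,"wx":0,"wy":0,"wz":0,"fingers":0},{"x":0,"y":1.5,"z":0,"wx":0,"wy":0,"wz":0,"fingers":0},{"x":0,"y":2,"z":2,"wx":0,"wy":0,"wz":0,"fingers":0},{"x":-1,"y":2,"z":4,"wx":0,"wy":0,"wz":0,"fingers":0},{"x":-3,"y":2,"z":4,"wx":0,"wy":0,"wz":0,"fingers":0},{"x":-4,"y":3,"z":2,"wx":0,"wy":0,"wz":0,"fingers":0},{"x":-4,"y":4,"z":0,"wx":0,"wy":0,"wz":0,"fingers":0},{"x":-4,"y":4,"z":0,"wx":0,"wy":0,"wz":0,"fingers":0},{"x":-4,"y":4,"z":0,"wx":0,"wy":0,"wz":0,"fingers":0},{"x":-2,"y":4,"z":0,"wx":0,"wy":0,"wz":0,"fingers":0},{"x":0,"y":4,"z":0,"wx":0,"wy":0,"wz":0,"fingers":0},{"x":0,"y":0,"z":0,"wx":0,"wy":0,"wz":0,"fingers":0},{"x":0,"y":0,"z":0,"wx":0,"wy":0,"wz":0,"fingers":0}]'; python3 look.py z12 .577 -.135;  python3 - <<'E'
from h import *
for n in("top","scene"):
    p=vision.get_image(n);cv2.imwrite(f"pics/{n}9.png",np.vstack([p["image"]])); 
    a=cv2.imread(f"pics/{n}0.png");cv2.imwrite(f"pics/{n}d.png",cv2.absdiff(a,p["image"])*2)
E
```

```text
time_s: 23.05
eef_pos: [0.3775, 0.2192, 0.2218]
ee_rot: [0.708, 0.001, -0.001, -0.707]
wrist_force: [-0.3, -0.5, 0.5]
finger_gap: 0.0
top brass_center [364.8 264.2] 0.68 [ 0.5686 -0.1298  0.111 ] r 9.9 deg 148.3
top brass_dot [357.8 247. ] 0.89 [ 0.6053 -0.1148  0.122 ] r 34.8 deg 35.5
top brass_line [353.6 239.8] 0.63 [ 0.6291 -0.1102  0.086 ] r 57.8 deg 25.5
scene brass_center [271.  215.7] 0.7 [ 0.5727 -0.1406  0.111 ] r 7.0 deg -127.8
scene brass_center [455.8 224. ] 0.3 [0.4925 0.2482 0.111 ] r 392.4 deg 102.4
scene brass_dot [276.7 222.4] 0.96 [ 0.6013 -0.1164  0.122 ] r 30.6 deg 37.5
scene brass_dot [281.6 246.5] 0.18 [ 0.6675 -0.0822  0.122 ] r 104.8 deg 30.3
scene brass_line [277.4 244.8] 0.78 [ 0.6307 -0.1069  0.086 ] r 60.6 deg 27.6
```

View pics/z12.png

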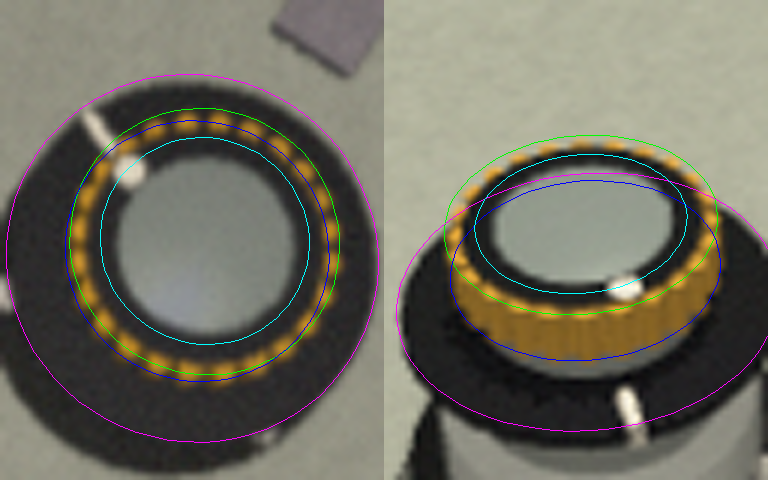

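View pics/scened.png

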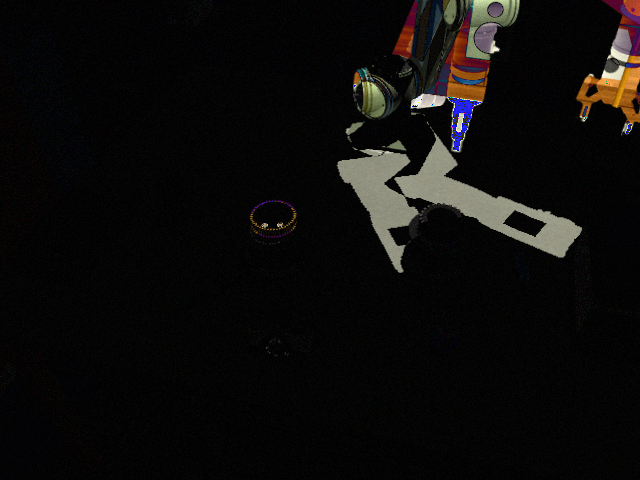

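View pics/top9.png

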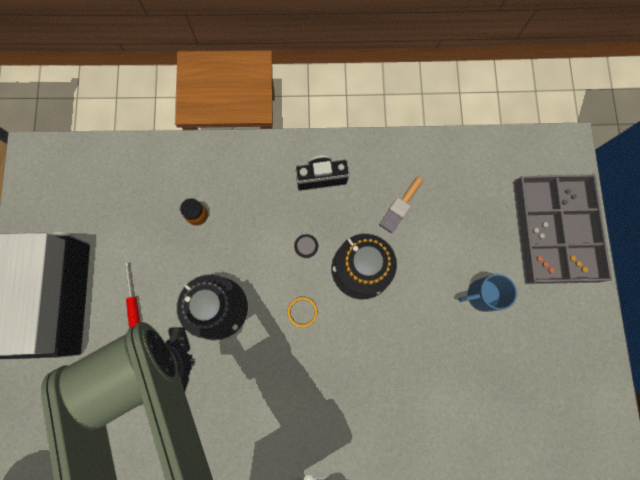

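The dot is back in line with the index line: in the top crop the dot is at (130,172) and the extended line passes about (123,172). The difference picture shows only the arm, its shadow, the brass ring and faint specks on the camera front and dark ring. The arm is clear of everything, so I'll hand the job in.

```bash
python3 -c "
from bench import robot
print(robot.finish_job(), robot.sense()['time_s'])"
```

```text
the job is handed in; nothing more can be done
the job is handed in; nothing more can be done
```

I loosened the brass ring: its white dot came round to the index line, then made two more full turns and stopped at the line again. I handed the job in; it reports no verdict.

**How:** I rolled the outside of the closed fingertips anticlockwise along the rim for about two laps. The highest wrist force I read was about 17 N. These readings came at the end of each move, so a brief higher peak would not show.

**Turn count:** I followed the dot's angle in the pictures through about 720° past its first arrival at the line. One picture in the second lap had the dot hidden by the arm. The angles before and after it fit the finger's travel, so the count is not in doubt.

**Final position:** In the top picture the dot lies on the extended index line to within roughly 5°, against an allowance of 23°. The trained networks' readings differed from that by about 10°, because their line positions scattered.

**Other things on the counter:** Comparing scene pictures from before and after showed no displacement of any loose thing or the dark ring. There were only faint specks on the camera front, and slight differences on the dark ring where the arm's shadow fell. The arm was well clear of everything at about 23 s when I handed in.

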